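# Lock a sample safe on the sealing bracket

## Task

Lock the square sample safe: push both of its steel lock plungers fully home against the steel nose of the sealing bracket, one side after the other, turning the safe between the two passes. Press the plungers only on the nose, never with the gripper. Finally leave the safe standing upright on the desk in front of the bracket, drawn well clear of its lamp hood (a hand's length from the nose), let go, with the other things left where they stand.

Things in the scene. Friction and masses are not known exactly. Their poses are not given: they have to be found in the camera images.
- safe: Sample safe: loose upright box, white plastic with a grey lid, 60 x 60 mm, 80 mm tall, 0.25 kg or so. Origin: centre of its underside; z up. Lock plunger A sits on its +x side, lock plunger B on its +y side (adjacent sides), both in the middle of the side with their axes 20 mm above the underside. The other two sides are plain.
- lock_a (a joint): Lock plunger A (steel pin, 12 mm diameter) on the safe's +x side. 0 = fully out (stands 12 mm proud of the side), 0.010 m = fully home (stands 2 mm proud). About 5 N of friction; stays where it is pushed.
- lock_b (a joint): Lock plunger B on the safe's +y side; the same pin and the same values.
- lock_a_tip (a point): Centre of the outer end of plunger A; moves with it.
- lock_b_tip (a point): Centre of the outer end of plunger B; moves with it.
- station: Sealing bracket, fixed steel, 140 mm wide. Origin: on the desk below the middle of the nose's front face; plungers are pushed along its +x. Nose: bar 44 mm wide, 8 to 38 mm above the desk, flat front at x = 0. Lamp hood above: underside 168 mm up, top 206 mm, reaching 60 mm in front of the nose and 70 mm to each side; an upright gripper does not fit there and must lean back.
- nose (a point): Middle of the front face of the nose, 23 mm above the desk; axes as the bracket's.
- dropper_1: Bystander: dropper bottle, 25 mm diameter, 74 mm tall; origin at the centre of its underside.
- dropper_3: Bystander: another dropper bottle, same size.
- strip_box: Bystander: carton, 62 x 119 x 56 mm, lying to the right of the bracket; origin at the centre of its underside.

How it is judged (in metres and radians):
On the way, in this order (a step that is already met when the one before it is completed fails the run):
1. one plunger (either) is pushed home on the nose while the other is still out (((value of joint lock_a above 0.0085 m and value of joint lock_b below 0.006 m and horizontal distance between lock_a_tip and nose below 0.024 m) or (value of joint lock_b above 0.0085 m and value of joint lock_a below 0.006 m and horizontal distance between lock_b_tip and nose below 0.024 m))), for 0.1 s.
2. the safe has been turned and the other plunger is pushed home on the nose, so that both are home (value of joint each of lock_a, lock_b above 0.0085 m and ((horizontal distance between lock_a_tip and nose below 0.024 m and horizontal distance between lock_b_tip and nose above 0.03 m) or (horizontal distance between lock_b_tip and nose below 0.024 m and horizontal distance between lock_a_tip and nose above 0.03 m))), for 0.1 s.
At the end, for the whole second after the job is handed in: Both lock plungers are home (at least 8.5 of 10 mm), and the safe stands upright (within 0.1 rad) on the desk at rest, its centre 0.11 to 0.36 m in front of the nose face (value of joint each of lock_a, lock_b above 0.0085 m and angle between safe's own z axis and vertical below 0.1 rad and height (world z) of safe between -0.006 and 0.006 m and x of safe in the frame of station between -0.36 and -0.11 m and linear speed of safe below 0.02 m/s); the robot touches nothing.
It fails at once if the gripper presses a plunger (more than 3 N) (contact force between the fingers and lock_a above 3 N or contact force between the fingers and lock_b above 3 N).
It fails at once if a dropper bottle or the carton is moved by more than 30 mm (distance of any of dropper_1, dropper_3, strip_box from where it was at the start of the episode above 0.03 m).
It also fails if it takes over 72 s, if anything falls off the work surface, if the arm or the gripper's body presses on something with over 40 N, if the wrist force passes 120 N, or if a joint passes its speed limit or range.

## Robot

A 6-joint arm with a two-finger parallel gripper is mounted at the origin on a cart in front of the work surface, level with it; the furniture and walls round the work are solid. World frame = base frame: x ahead of the robot, y to its left, z up, the work surface at z = 0. Lengths are in mm, angles in degrees, forces in N, time in s.
With the tool pointing down it reaches from about 325 to 900 mm from the base axis. Payload 6.1 kg.
Tool frame: the origin (TCP) lies at the very end of the fingers, on their centre line; the grasp point (between the pads) lies 19 mm behind it (r.grasp_offset is the distance from the TCP to the grasp point, in mm); z points along the fingers, y is the line along which they close (so a half turn about z gives the same grasp; the last joint's range is limited). The gripper opens to 85 mm and grips with 20 to 120 N. Pads are 22 mm wide; open, the fingers measure 114 mm over their backs; the gripper's body (76 mm by 85 mm) begins 54 mm behind the grasp point. The pads swing forward as they close: fully open they stand 13 mm farther back than shut.
Start: joints at [66.916, 12.628, 87.462, -0, 79.91, -7.225], TCP at [170.798, 601.202, 231.3] pointing down, gripper open.
Joint ranges: [-170.65, 170.65], [-52.31, 119.04], [5.05, 147.46], [-71.25, 251.25], [11.57, 151.72], [-153.62, 153.62]. Speed limits (degrees/s): [147.25, 147.25, 172.46, 180, 180, 180].

## Interface

Orientations are given as [roll, pitch, yaw] about the fixed x, y, z axes, in that order (R = Rz(yaw) Ry(pitch) Rx(roll)).
In Python, from cell import readout, imaging, job, r gives the robot as it stands.
- The arm moves only by the tool servo_tool, never from a script. Its argument "motion" is text: rows parted by semicolons, each of 7 numbers parted by spaces: the opening, from 0 (shut) to 1 (fully open), then the shift along the tool's x, y, z in cm, then the turn, a rotation vector about the tool's x, y, z in degrees. A call has 1 to 8 rows; each row is the pose to reach, as a shift and turn from the pose commanded when the call began, along the tool's axes at that moment; what a row does not reach only later rows make up. A row lasts 1/12 s, in which the tool goes at most 41.7 mm and 7.16 degrees, less where a joint would pass 70% of its speed; a pose out of reach is approached as far as the arm can. A call with a gripper value outside its range is refused whole. The fingers move at their own pace and stop on an object; "force" is the grip in N (left out, the last holds). Time passes only in rows, so rows that repeat a pose let the fingers close. It gives the time, the measured TCP pose, the force, the opening and the grip force at its end, in the units of the state.
- readout.get_obs(): the state, without advancing time (a new reading comes with each control period).
- imaging.grab_frame(name): name is "scene" or "top" or "wrist"; returns the picture (400x640x3 uint8, red, green, blue); there is no depth.
- imaging.camera_info(name): a dict with "vertical_fov" (degrees; the focal length in pixels is half the picture's height over the tangent of half this angle, whatever the lens; pixels are square), "cx", "cy" (the principal point, pixels), "eye" and "attitude" of the camera in the world. Camera axes: x right, y up, looking along -z (the intrinsics and any distortion apply to the point x, -y, -z); pixel columns grow to the right and rows downward; lengths in mm; the calibration is good to about 2 mm. A picture is of the moment at which its call begins: read the wrist's pose just before it. camera_info takes no time and is no camera call; for the wrist camera it gives the pose at the moment of the call.
- job.hand_in(): hands the job in; it is judged then, once.
The state is a dict: "time_s": time; "joint_pos": joint angles; "dq": joint speeds; "joint_efforts": joint torques, N m; "tool_pos": TCP position; "ee_rot": TCP orientation; "ft_force": force on the tool from outside, world axes, zero at the start; "wrist_torque": the same for the moment, N m; "gripper_width": opening from 0.0 (shut) to 1.0 (fully open); "grasp_force": force on a finger pad.
Only numpy, scipy, OpenCV 4.12 (cv2) and the standard library are available. Lean on these libraries where they do the work, as an engineer would, in place of code of your own. Each camera call takes 0.05 s, during which the arm holds its last target. There are 200 camera calls.

## Working session

There is one attempt and no reset: what is moved stays moved. The work goes in short steps, Python scripts to look and compute and a tool call to move; the robot and the scene stay as the last step left them, time stands still between calls to the robot, and variables do not carry over. Pictures are saved under pics/ and viewed, at most 10 in all, crops included, and the job is handed in when it is done.

Besides the shell and the picture viewer there is one more tool, called after ">>>" as name(argument=value, ...) on one line, values as JSON. servo_tool: Moves the arm, as the interface text tells. Its arguments: {"type":"object","properties":{"motion":{"type":"string"},"force":{"type":"number"}},"required":["motion"]}

```bash
ls; mkdir -p pics; python3 - <<'E'
from cell import readout, imaging, job, r
import cv2
for n in ("scene","top"):
    print(n, imaging.camera_info(n)); cv2.imwrite(f"pics/{n}0.png", imaging.grab_frame(n)[:,:,::-1])
print(readout.get_obs()); print(r.grasp_offset)
E
```

```text
pics
scene {'vertical_fov': 53.50061177092339, 'cx': 311.6238474968386, 'cy': 193.8826412903354, 'eye': array([  54.17236142, -245.30878829,  687.04867361]), 'attitude': array([ 41.27371039,   0.81863443, -58.79019902])}
top {'vertical_fov': 42.507591949188004, 'cx': 317.81314573608523, 'cy': 201.03015971092276, 'eye': array([ 331.12630542,   51.8003995 , 1266.231349  ]), 'attitude': array([  9.55352289,   0.37781455, -89.61825267])}
{'time_s': 0.1, 'joint_pos': array([ 6.69146923e+01,  1.26725475e+01,  8.75219655e+01, -1.97060688e-03,
        7.99116694e+01, -7.22577878e+00]), 'dq': array([-0.01205377, -0.21544412, -0.18085332,  0.09613279, -0.06644355,
        0.06627278]), 'joint_efforts': array([ 6.95609015e-04, -4.98240674e+01, -3.90551805e+01, -1.55220637e-04,
        5.64594608e-03,  6.46137028e-05]), 'tool_pos': array([170.59415554, 600.66636263, 230.26347441]), 'ee_rot': array([-1.79894417e+02, -1.14314759e-02,  1.64140807e+02]), 'ft_force': array([-0.06944937, -0.94418488, -0.06073751]), 'wrist_torque': array([-0.05312725, -0.00531585,  0.02306305]), 'grasp_force': 0.0, 'gripper_width': 0.9994144299451863}
18.700000000000003
```

View pics/top0.png

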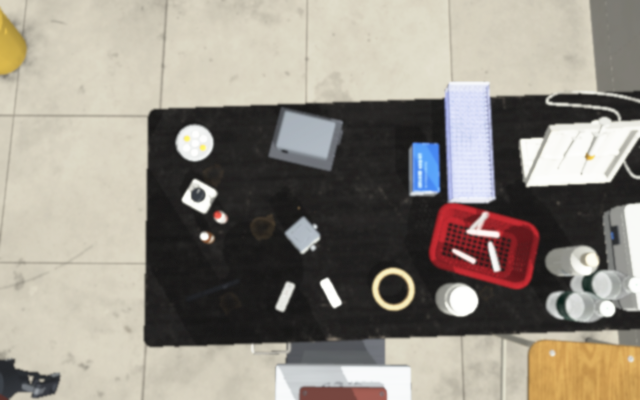

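View pics/scene0.png

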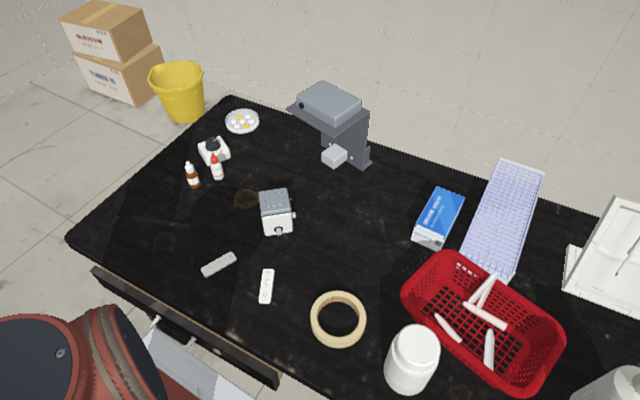

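```bash
cat > h.py <<'E'
import numpy as np, cv2
from scipy.spatial.transform import Rotation as R
def cam(info):
    f=200/np.tan(np.radians(info['vertical_fov']/2))
    return f,info['cx'],info['cy'],np.array(info['eye']),R.from_euler('xyz',info['attitude'],degrees=True).as_matrix()
def ray(info,uv,z):
    f,cx,cy,e,M=cam(info); d=M@np.array([(uv[0]-cx)/f,-(uv[1]-cy)/f,-1]); return e+d*(z-e[2])/d[2]
def proj(info,p):
    f,cx,cy,e,M=cam(info); c=M.T@(np.array(p)-e); return np.array([cx+f*c[0]/-c[2],cy-f*c[1]/-c[2]])
E
python3 - <<'E'
import cv2,numpy as np
t=cv2.imread('pics/top0.png');s=cv2.imread('pics/scene0.png')
a=cv2.resize(t[100:260,260:350],None,fx=3.7,fy=3.7,interpolation=cv2.INTER_CUBIC)
b=cv2.resize(s[75:245,250:380],None,fx=3.48,fy=3.48,interpolation=cv2.INTER_CUBIC)
print(a.shape,b.shape)
cv2.imwrite('pics/crop1.png',np.hstack([a[:590],b[:590]])) 
from h import *
from cell import imaging
T=imaging.camera_info('top');S=imaging.camera_info('scene')
# consistency of the two cameras: coarse features
print('safe lid centre top',ray(T,(303,235),80),'scene',ray(S,(275,199),80))
print('hood top centre',ray(T,(307,134),206),ray(S,(330,101),206))
print('tape',ray(T,(393,289),10),ray(S,(338,318),10))
E
```

```text
(592, 333, 3) (592, 452, 3)
safe lid centre top [450.81449108  94.70184792  80.        ] scene [456.20125999  94.76387079  80.        ]
hood top centre [654.72559925  84.06935869 206.        ] [645.05717801  77.13701878 206.        ]
tape [ 328.88685488 -120.82860381   10.        ] [ 329.90860393 -121.83214399   10.        ]
```

View pics/crop1.png

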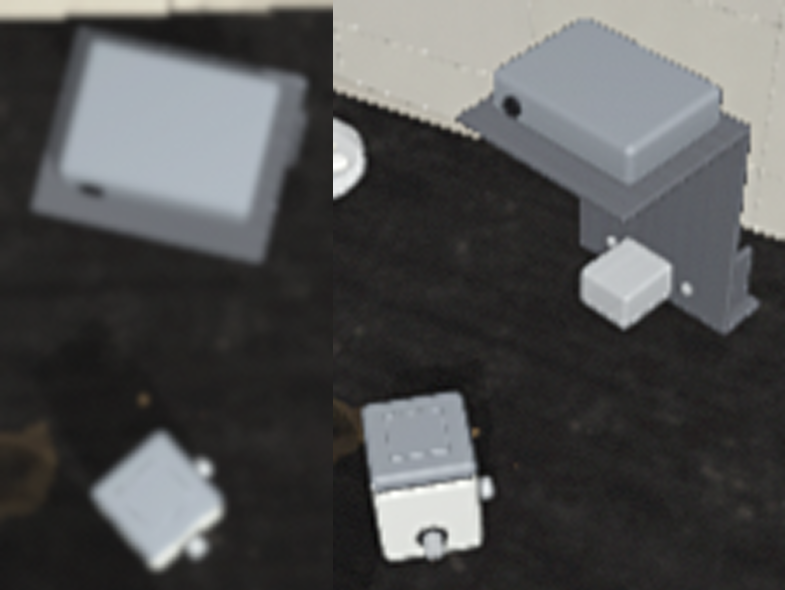

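```bash
python3 - <<'E'
from h import *
from cell import imaging
T=imaging.camera_info('top');S=imaging.camera_info('scene')
t=lambda x,y,z:ray(T,(260+(x+.5)/3.7-.5,100+(y+.5)/3.7-.5),z)
s=lambda x,y,z:ray(S,(250+(x-333+.5)/3.48-.5,75+(y+.5)/3.48-.5),z)
np.set_printoptions(precision=1,suppress=True)
print('lid T',*[t(*c,80)for c in((160,430),(222,492),(155,557),(92,493))])
print('lid S',*[s(*c,80)for c in((363,407),(462,393),(474,470),(372,487))])
print('tips T B,A',t(208,465,20),t(200,549,20),'S',s(490,488,20),s(433,553,20))
print('hood front T',t(35,210,170),t(265,262,170),'S',s(460,118,170),s(626,217,170))
print('nose front top edge S',s(582,279,38),s(626,302,38),'back',s(671,266,38))
print('base right rear S',s(725,330,0),s(757,303,0))
t0=cv2.imread('pics/top0.png');
for n,p in(('d1',(220,217)),('d3',(206,237)),('box',(425,168))): print(n,ray(T,p,70 if n!='box' else 56))
E
```

```text
lid T [495.5  95.5  80. ] [456.6  56.2  80. ] [415.7  97.7  80. ] [455.5 137.6  80. ]
lid S [455.2 135.8  80. ] [494.1  91.6  80. ] [448.5  53.2  80. ] [409.2  95.8  80. ]
tips T B,A [480.8  65.8  20. ] [425.4  70.6  20. ] S [480.6  66.4  20. ] [422.3  68.9  20. ]
hood front T [614.4 167.9 170. ] [583.5  31.4 170. ] S [618.7 169.2 170. ] [589.1  36.  170. ]
nose front top edge S [654.1 102.3  38. ] [649.6  65.4  38. ] back [696.3  56.   38. ]
base right rear S [694.8  10.4   0. ] [730.6   2.9   0. ]
d1 [493.1 290.6  70. ]
d3 [445.8 321.6  70. ]
box [ 616.9 -196.6   56. ]
```

```bash
cat >> h.py <<'E'
np.set_printoptions(precision=2,suppress=True)
def go(pos,yaw,lean=0,st=None):
    """shift (cm) and rotation vector (deg) in tool axes from current pose to TCP pos, tool x heading yaw, leaned back"""
    from cell import readout
    o=readout.get_obs(); C=R.from_euler('xyz',o['ee_rot'],degrees=True)
    D=R.from_euler('z',yaw,degrees=True)*R.from_euler('x',180,degrees=True)*R.from_euler('y',-lean,degrees=True)
    print('pos',o['tool_pos'],'rpy',o['ee_rot'],'t',o['time_s'],'F',o['ft_force'],'j',o['joint_pos'])
    print('shift',C.inv().apply(np.array(pos)-o['tool_pos'])/10,'rot',(C.inv()*D).as_rotvec(degrees=True))
H=-12.7
SX=np.array([np.cos(np.radians(H)),np.sin(np.radians(H)),0]);SY=np.array([-SX[1],SX[0],0]);N=np.array([656,86,0.])
def stn(p): d=np.array(p)-N; return np.array([d@SX,d@SY,d[2]])
E
python3 -c "
from h import *
go([454,95.5,140],133)"
```

```text
pos [170.59 600.67 230.26] rpy [-179.89   -0.01  164.14] t 0.1 F [-0.07 -0.94 -0.06] j [66.91 12.67 87.52 -0.   79.91 -7.23]
shift [-41.07 -40.83   9.09] rot [-0.11  0.02 31.14]
```

>>> servo_tool(motion="1 -41.1 -40.8 6 0 0 31; 1 -41.1 -40.8 6 0 0 31; 1 -41.1 -40.8 6 0 0 31; 1 -41.1 -40.8 6 0 0 31; 1 -41.1 -40.8 6 0 0 31; 1 -41.1 -40.8 6 0 0 31; 1 -41.1 -40.8 6 0 0 31; 1 -41.1 -40.8 6 0 0 31", force=40)

```text
time_s: 0.77
tool_pos: [333.5, 310.3, 196.5]
ee_rot: [-180.0, -0.0, 133.2]
ft_force: [0.9, 0.2, -0.5]
gripper_width: 1.002
grasp_force: 0.0
```

```bash
python3 -c "
from h import *
go([454,95.5,120],133)"
```

```text
pos [333.5  310.32 196.48] rpy [-179.99   -0.    133.17] t 0.7667 F [ 0.92  0.21 -0.47] j [ 33.    -9.63 113.98  -0.    75.66 -10.17]
shift [-23.91  -5.91   7.65] rot [-0.01 -0.    0.17]
```

>>> servo_tool(motion="1 -23.9 -5.9 7.6 0 0 0; 1 -23.9 -5.9 7.6 0 0 0; 1 -23.9 -5.9 7.6 0 0 0; 1 -23.9 -5.9 7.6 0 0 0; 1 -23.9 -5.9 7.6 0 0 0; 1 -23.9 -5.9 7.6 0 0 0; 1 -23.9 -5.9 7.6 0 0 0; 1 -23.9 -5.9 7.6 0 0 0")

```text
time_s: 1.43
tool_pos: [453.6, 95.3, 119.7]
ee_rot: [-179.9, -0.1, 132.9]
ft_force: [0.6, -0.5, 0.4]
gripper_width: 0.998
grasp_force: 0.0
```

```bash
python3 -c "
from h import *
go([454,95.5,32],133)
from cell import imaging
i=imaging.camera_info('wrist');print(i)
a=imaging.grab_frame('wrist')[:,:,::-1].copy()
for p in ([454,95.5,80],): print(proj(i,p))
cv2.imwrite('pics/w1.png',a)"
```

```text
pos [453.6   95.26 119.68] rpy [-179.88   -0.09  132.88] t 1.4333 F [ 0.64 -0.49  0.42] j [  2.11  -3.15 116.89  -0.01  66.4  -40.77]
shift [-0.02  0.06  8.77] rot [-0.12 -0.09 -0.12]
{'vertical_fov': 58.54326608870595, 'cx': 319.75012972507795, 'cy': 196.47919255336618, 'eye': array([408.16, 145.26, 261.96]), 'attitude': array([-15.58,   0.21,  42.9 ])}
[320.39 226.55]
```

View pics/w1.png

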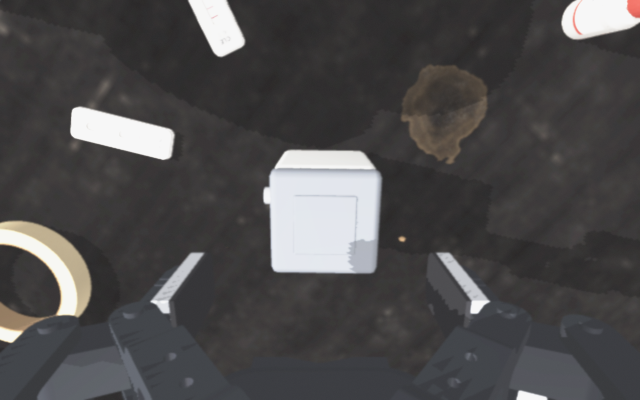

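>>> servo_tool(motion="1 0.3 0.3 4 0 0 0; 1 0.3 0.3 8.4 0 0 0; 1 0.3 0.3 8.4 0 0 0; 0.5 0.3 0.3 8.4 0 0 0; 0.5 0.3 0.3 8.4 0 0 0; 0.5 0.3 0.3 8.4 0 0 0; 0.5 0.3 0.3 8.4 0 0 0; 0.5 0.3 0.3 8.4 0 0 0")

```text
time_s: 2.15
tool_pos: [455.6, 102.2, 39.2]
ee_rot: [179.8, 0.1, 133.2]
ft_force: [-1.0, 1.1, 3.6]
gripper_width: 0.695
grasp_force: 46.0
```

>>> servo_tool(motion="0.5 0 0 0 0 0 0; 0.5 0 0 0 0 0 0; 0.5 0 0 0 0 0 0; 0.5 0 0 -0.6 0 0 0")

```text
time_s: 2.48
tool_pos: [453.9, 101.8, 43.4]
ee_rot: [180.0, 0.0, 133.1]
ft_force: [0.1, 0.5, -3.8]
gripper_width: 0.693
grasp_force: 45.2
```

```bash
python3 -c "
from h import *
go(N-150*SX+[0,0,43],167.3)"
```

```text
pos [453.93 101.78  43.4 ] rpy [179.98   0.01 133.14] t 2.4833 F [ 0.08  0.54 -3.75] j [  2.91   4.07 119.21   0.01  56.69 -40.24]
shift [-2.56  5.24  0.04] rot [  0.02   0.02 -34.16]
```

>>> servo_tool(motion="0.5 -2.5 5.2 0 0 0 -34; 0.5 -2.5 5.2 0 0 0 -34; 0.5 -2.5 5.2 0 0 0 -34; 0.5 -2.5 5.2 0 0 0 -34; 0.5 -2.5 5.2 0 0 0 -34; 0.5 -2.5 5.2 0 0 0 -34; 0.5 -2.5 5.2 0.5 0 0 -34; 0.5 -2.5 5.2 0.5 0 0 -34")

```text
time_s: 3.15
tool_pos: [509.7, 118.9, 39.0]
ee_rot: [180.0, 0.1, 167.0]
ft_force: [-2.6, -0.7, 4.3]
gripper_width: 0.695
grasp_force: 47.1
```

>>> servo_tool(motion="0.5 0 0 0 0 0 0; 1 0 0 0 0 0 0; 1 0 0 0 0 0 0; 1 0 0 0 0 0 0; 1 0 0 0 0 0 0; 1 0 0 0 0 0 0")

```text
time_s: 3.65
tool_pos: [508.8, 119.0, 37.9]
ee_rot: [-180.0, -0.0, 167.1]
ft_force: [-0.8, -0.1, 0.6]
gripper_width: 0.996
grasp_force: 0.0
```

```bash
python3 -c "
from h import *
L=np.radians(40)
# leaned grasp point at safe centre -12 along SX, z=58; TCP 19 further along tool z
g=N-150*SX-12*SX+[0,0,58]; z=SX*np.sin(L)+[0,0,-np.cos(L)]
go(g+19*z,167.3,40)"
```

```text
pos [508.85 118.99  37.87] rpy [-180.     -0.    167.12] t 3.65 F [-0.78 -0.07  0.65] j [  4.51  12.   110.96  -0.    57.04 -72.6 ]
shift [-0.1   0.02 -0.56] rot [ -0.07 -40.    -0.17]
```

>>> servo_tool(motion="1 -0.1 0 -0.6 0 -7 0; 1 -0.1 0 -0.6 0 -14 0; 1 -0.1 0 -0.6 0 -21 0; 1 -0.1 0 -0.6 0 -28 0; 1 -0.1 0 -0.6 0 -35 0; 1 -0.1 0 -0.6 0 -40 0; 1 -0.1 0 -0.6 0 -40 0; 1 -0.1 0 -0.6 0 -40 0")

```text
time_s: 4.32
tool_pos: [509.7, 118.7, 44.1]
ee_rot: [-180.0, 39.9, 167.1]
ft_force: [0.2, -1.2, -0.0]
gripper_width: 0.998
grasp_force: 0.0
```

```bash
python3 -c "
from h import *
L=np.radians(40)
g=N-150*SX-12*SX+[0,0,58]; z=SX*np.sin(L)+[0,0,-np.cos(L)]
go(g+19*z,167.3,40)"
```

```text
pos [509.74 118.67  44.1 ] rpy [-179.99   39.95  167.12] t 4.3167 F [ 0.18 -1.18 -0.02] j [ 15.76  -2.52 137.18 -64.14  20.01  -4.57]
shift [0.04 0.03 0.05] rot [-0.13 -0.05 -0.14]
```

>>> servo_tool(motion="0.5 0 0 0 0 0 0; 0.5 0 0 0 0 0 0; 0.5 0 0 0 0 0 0; 0.5 0 0 0 0 0 0; 0.5 0 0 0 0 0 0; 0.5 0 0 0 0 0 0; 0.5 -0.3 0 -0.3 0 0 0; 0.5 -0.3 0 -0.3 0 0 0", force=60)

```text
time_s: 4.98
tool_pos: [510.6, 118.0, 48.5]
ee_rot: [-179.9, 39.8, 167.1]
ft_force: [0.1, -0.4, -3.4]
gripper_width: 0.692
grasp_force: 66.7
```

```bash
python3 -c "
from h import *
from cell import imaging,readout
print(readout.get_obs())
a=imaging.grab_frame('scene')[75:245,200:400,::-1];b=imaging.grab_frame('wrist')[:,:,::-1]
cv2.imwrite('pics/g1.png',np.hstack([cv2.resize(a,(400,340),interpolation=2),cv2.resize(b,(400,340))]))"
```

```text
{'time_s': 4.9833, 'joint_pos': array([ 15.64,  -3.19, 137.02, -61.76,  20.42,  -7.12]), 'dq': array([ 0.17,  0.18,  0.08, -2.6 , -0.6 ,  3.13]), 'joint_efforts': array([  0.03, -28.14, -30.4 ,  -1.1 ,  -0.35,  -0.38]), 'tool_pos': array([510.63, 117.96,  48.52]), 'ee_rot': array([-179.91,   39.82,  167.09]), 'ft_force': array([ 0.06, -0.43, -3.36]), 'wrist_torque': array([0.17, 0.71, 0.06]), 'grasp_force': 66.72442674636841, 'gripper_width': 0.6919441027762069}
```

View pics/g1.png

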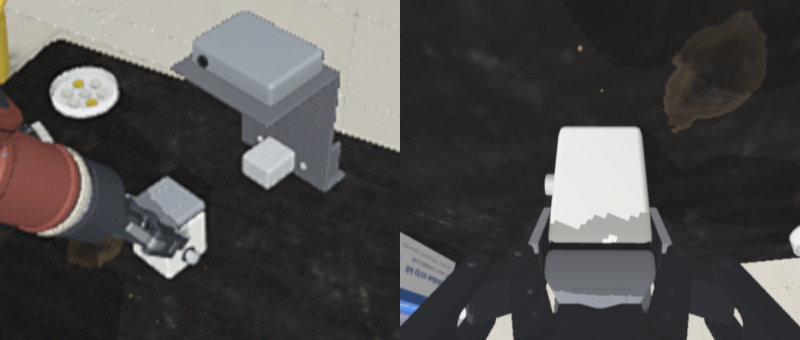

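>>> servo_tool(motion="0.5 -1.53 0 1.29 0 0 0; 0.5 -3.06 0 2.57 0 0 0; 0.5 -4.6 0 3.86 0 0 0; 0.5 -6.13 0 5.14 0 0 0; 0.5 -6.9 0 5.79 0 0 0; 0.5 -7.28 0 6.11 0 0 0; 0.5 -7.28 0 6.11 0 0 0; 0.5 -7.28 0 6.11 0 0 0")

```text
time_s: 5.75
tool_pos: [601.9, 96.8, 47.1]
ee_rot: [-179.9, 39.7, 167.1]
ft_force: [-0.6, -0.6, -3.0]
gripper_width: 0.694
grasp_force: 66.6
```

```bash
python3 -c "
from h import *
from cell import imaging,readout
o=readout.get_obs();print(o['ft_force'],stn(o['tool_pos']),o['joint_pos'])
a=imaging.grab_frame('scene')[75:245,250:400,::-1];b=imaging.grab_frame('wrist')[:,:,::-1]
cv2.imwrite('pics/g2.png',np.hstack([cv2.resize(a,(450,510),interpolation=2),cv2.resize(b,(350,510))]))"
```

```text
[-0.55 -0.57 -3.04] [-55.1   -1.39  47.07] [  9.42   7.24 126.35 -58.55  16.67 -15.05]
```

View pics/g2.png

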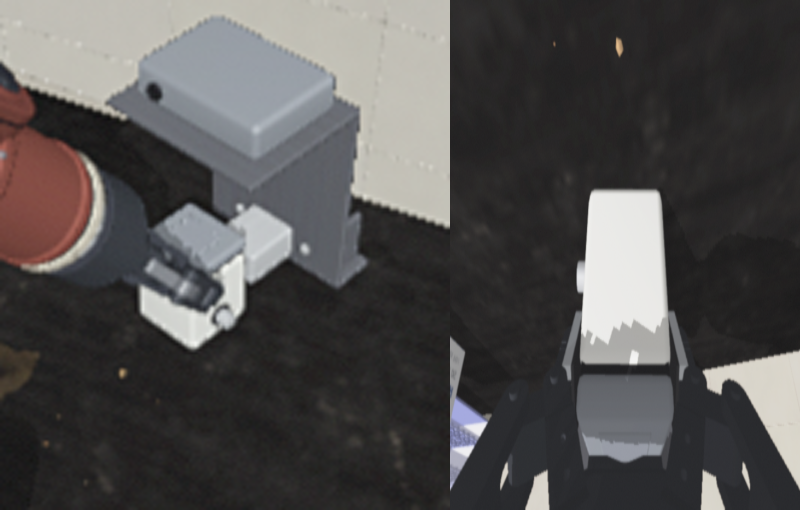

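>>> servo_tool(motion="0.5 -0.38 0 0.32 0 0 0; 0.5 -0.77 0 0.64 0 0 0; 0.5 -1.0 0 0.84 0 0 0; 0.5 -1.0 0 0.84 0 0 0; 0.5 -1.0 0 0.84 0 0 0")

```text
time_s: 6.27
tool_pos: [615.9, 93.9, 47.9]
ee_rot: [-179.9, 39.8, 167.1]
ft_force: [-0.4, 0.1, -2.6]
gripper_width: 0.694
grasp_force: 67.0
```

```bash
python3 -c "
from h import *
from cell import readout
o=readout.get_obs();print(o['ft_force'],o['ft_force']@SX,stn(o['tool_pos']),o['joint_pos'])"
```

```text
[-0.38  0.05 -2.64] -0.381394060386094 [-40.82  -1.1   47.93] [  8.73   8.62 124.67 -57.55  16.34 -16.61]
```

>>> servo_tool(motion="0.5 -0.15 0 0.13 0 0 0; 0.5 -0.31 0 0.26 0 0 0; 0.5 -0.46 0 0.39 0 0 0; 0.5 -0.61 0 0.51 0 0 0; 0.5 -0.61 0 0.51 0 0 0")

```text
time_s: 6.68
tool_pos: [621.1, 92.7, 46.4]
ee_rot: [-179.8, 39.7, 167.2]
ft_force: [-22.1, 5.4, 10.4]
gripper_width: 0.693
grasp_force: 69.9
```

```bash
python3 -c "
from h import *
from cell import imaging,readout
o=readout.get_obs();print(o['ft_force'],o['ft_force']@SX,o['wrist_torque'],stn(o['tool_pos']),o['joint_pos'])
a=imaging.grab_frame('scene')[85:195,280:390,::-1]
cv2.imwrite('pics/g3.png',cv2.resize(a,(600,600),interpolation=2))"
```

```text
[-22.13   5.44  10.43] -22.787541350665332 [0.61 2.16 0.06] [-35.54  -1.13  46.43] [  8.45   9.37 123.92 -56.77  16.25 -17.61]
```

View pics/g3.png

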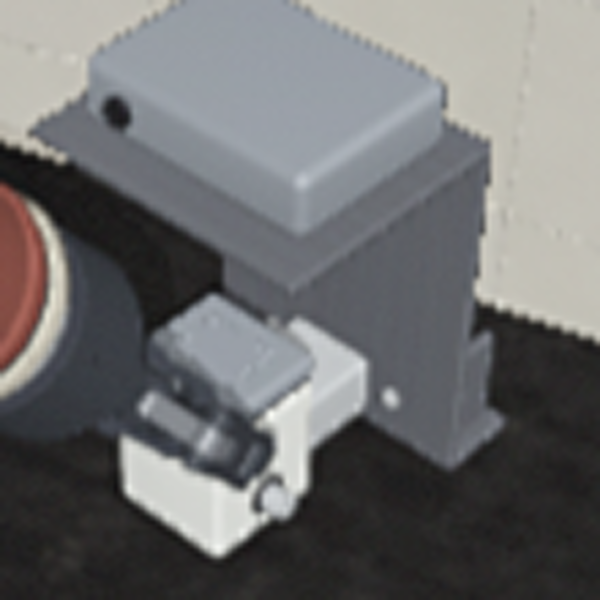

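>>> servo_tool(motion="0.5 -0.15 0 0.13 0 0 0; 0.5 -0.31 0 0.26 0 0 0; 0.5 -0.31 0 0.26 0 0 0; 0.5 -0.31 0 0.26 0 0 0")

```text
time_s: 7.07
tool_pos: [623.2, 92.1, 45.6]
ee_rot: [-179.8, 39.5, 167.2]
ft_force: [-38.8, 9.1, 22.0]
gripper_width: 0.693
grasp_force: 72.1
```

```bash
python3 -c "
from h import *
from cell import imaging,readout
o=readout.get_obs();print(o['ft_force'],o['ft_force']@SX,o['wrist_torque'],stn(o['tool_pos']))
a=imaging.grab_frame('top')[130:200,270:340,::-1];b=imaging.grab_frame('wrist')[:,:,::-1]
cv2.imwrite('pics/g4.png',np.hstack([cv2.resize(a,(400,400),interpolation=2),b[:,120:520]]))"
```

```text
[-38.77   9.13  21.99] -39.82981042716674 [ 0.98  3.3  -0.08] [-33.38  -1.26  45.65]
```

View pics/g4.png

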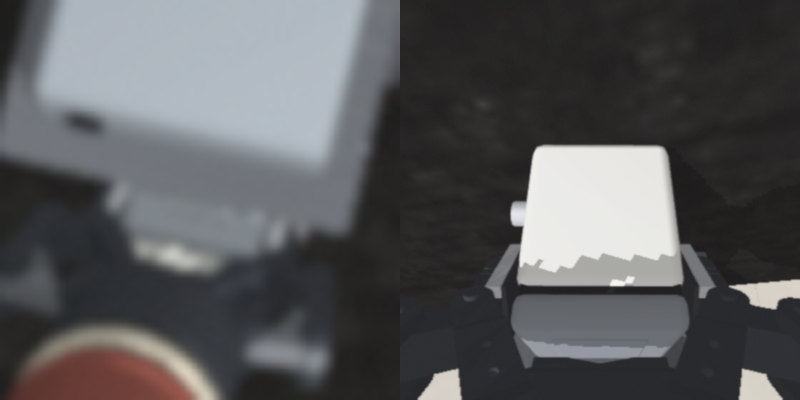

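```bash
python3 -c "
from h import *
from cell import imaging
S=imaging.camera_info('scene')
n=ray(S,(334.2,161.8),38); print('nose corner',stn(n))
for z in(80,84): print('lid corner',stn(ray(S,(280+312/5.45,85+368/5.45),z)))
print('safe front-right bottom region', [proj(S,N+SX*x+SY*-31+[0,0,30]) for x in (-15,-10,-5,0,5)])
print([proj(S,N+SX*0+SY*-22+[0,0,z]) for z in (8,38)])
"
```

```text
nose corner [ -2.11 -22.95  38.  ]
lid corner [ -8.41 -36.11  80.  ]
lid corner [-11.75 -38.88  84.  ]
safe front-right bottom region [array([332.99, 168.74]), array([334.42, 167.63]), array([335.85, 166.53]), array([337.26, 165.43]), array([338.67, 164.34])]
[array([334.13, 170.17]), array([334.5 , 161.15])]
```

>>> servo_tool(motion="0.5 0.4 0 -0.34 0 0 0; 0.5 1.53 0 -1.29 0 0 0; 0.5 3.4 0 -2.86 0 0 0; 0.5 5.4 0 -4.5 0 0 0; 0.5 7.3 0 -6.1 0 0 0; 0.5 9 0 -7.56 0 0 0; 0.5 9 0 -7.56 0 0 0; 0.5 9.1 0 -7.2 0 0 0")

```text
time_s: 7.83
tool_pos: [514.1, 117.9, 45.5]
ee_rot: [-180.0, 39.9, 167.2]
ft_force: [0.4, 1.0, -3.8]
gripper_width: 0.692
grasp_force: 67.5
```

>>> servo_tool(motion="0.5 0.25 0 0.3 0 0 0; 0.5 0.25 0 0.3 0 0 0; 0.5 0.25 0 0.3 0 0 0; 1 0.25 0 0.3 0 0 0; 1 0.25 0 0.3 0 0 0; 1 0.25 0 0.3 0 0 0; 1 0.25 0 0.3 0 0 0; 1 0.25 0 0.3 0 0 0")

```text
time_s: 8.5
tool_pos: [514.8, 117.1, 41.0]
ee_rot: [-179.9, 39.8, 167.1]
ft_force: [-0.2, -0.8, 0.1]
gripper_width: 0.999
grasp_force: 0.0
```

```bash
python3 -c "
from h import *
from cell import imaging,readout
o=readout.get_obs();p=o['tool_pos'];print(stn(p))
go(p+np.array([0,0,0]),167.3,0)"
```

```text
[-144.61   -0.72   40.99]
pos [514.77 117.09  40.99] rpy [-179.91   39.83  167.11] t 8.5 F [-0.22 -0.78  0.06] j [ 15.3   -1.4  136.54 -64.95  19.6   -4.  ]
shift [0. 0. 0.] rot [-0.15 39.83 -0.22]
```

>>> servo_tool(motion="1 -2.2 0 -2.7 0 0 0; 1 -4.5 0 -5.4 0 0 0; 1 -4.5 0 -5.4 0 7 0; 1 -4.5 0 -5.4 0 14 0; 1 -4.5 0 -5.4 0 21 0; 1 -4.5 0 -5.4 0 28 0; 1 -4.5 0 -5.4 0 35 0; 1 -4.5 0 -5.4 0 40 0")

```text
time_s: 9.17
tool_pos: [515.3, 117.7, 112.9]
ee_rot: [180.0, 2.8, 167.1]
ft_force: [1.4, 0.4, 0.2]
gripper_width: 0.999
grasp_force: 0.0
```

```bash
python3 -c "
from h import *
from cell import imaging,readout
o=readout.get_obs();p=o['tool_pos'];print(stn(p))
i=imaging.camera_info('wrist')
cv2.imwrite('pics/w5.png',imaging.grab_frame('wrist')[:,:,::-1])
print([proj(i,N-144*SX+[0,0,80]), i])
go(N-144*SX+[0,0,105],77.3,0)"
```

```text
[-144.26   -0.03  112.86]
[array([320.07, 228.61]), {'vertical_fov': 58.54326608870595, 'cx': 319.75012972507795, 'cy': 196.47919255336618, 'eye': array([442.61, 134.26, 251.49]), 'attitude': array([-18.41,   0.04,  77.13])}]
pos [517.73 116.36 112.15] rpy [-179.99    2.43  166.99] t 9.2167 F [ 1.32 -2.87  2.  ] j [  4.62   4.97 109.6   -0.84  63.12 -72.  ]
shift [0.27 0.08 0.7 ] rot [ 1.89  1.92 89.67]
```

View pics/w5.png

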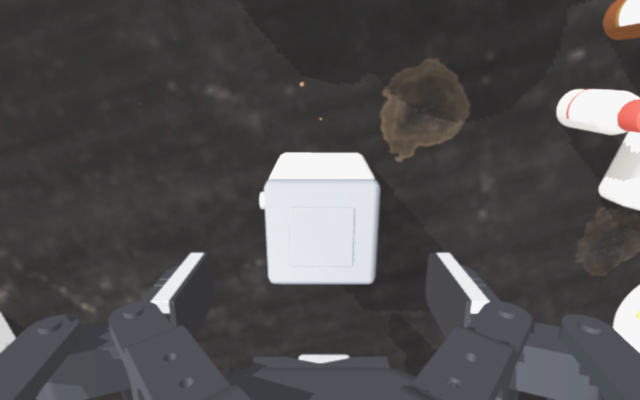

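>>> servo_tool(motion="1 0.1 0.1 0.3 0 2 7; 1 0.1 0.1 0.3 0 2 14; 1 0.1 0.1 0.3 0 2 21; 1 0.1 0.1 0.3 1 2 28; 1 0.1 0.1 0.3 1 2 35; 1 0.1 0.1 0.3 1 2 42; 1 0.1 0.1 0.3 1 2 49; 1 0.1 0.1 0.3 1 2 56")

```text
time_s: 9.88
tool_pos: [513.5, 118.3, 107.6]
ee_rot: [179.3, 0.6, 110.7]
ft_force: [-0.4, -0.2, 0.0]
gripper_width: 0.999
grasp_force: 0.0
```

```bash
python3 -c "
from h import *
go(N-142*SX+[0,0,105],77.3,0)"
```

```text
pos [513.47 118.29 107.64] rpy [179.28   0.57 110.69] t 9.8833 F [-0.41 -0.24  0.05] j [  4.62   5.88 109.12  -0.39  64.15 -15.91]
shift [-0.24  0.33  0.27] rot [ 0.86  0.34 33.39]
```

>>> servo_tool(motion="1 -0.2 0.3 0.3 0.9 0.3 7; 1 -0.2 0.3 0.3 0.9 0.3 14; 1 -0.2 0.3 0.3 0.9 0.3 21; 1 -0.2 0.3 0.3 0.9 0.3 28; 1 -0.2 0.3 0.3 0.9 0.3 33.4; 1 -0.2 0.3 0.3 0.9 0.3 33.4; 1 -0.2 0.3 3.5 0.9 0.3 33.4; 1 -0.2 0.3 6.9 0.9 0.3 33.4")

```text
time_s: 10.55
tool_pos: [521.2, 117.5, 41.1]
ee_rot: [179.6, -0.1, 77.8]
ft_force: [0.7, 1.0, 0.8]
gripper_width: 0.998
grasp_force: 0.0
```

```bash
python3 -c "
from h import *
go(N-142*SX+[0,0,37],77.3,0)"
```

```text
pos [521.22 117.54  41.13] rpy [179.63  -0.07  77.85] t 10.55 F [0.72 1.01 0.83] j [  4.27  12.87 109.48  -0.04  57.27  16.45]
shift [-0.11 -0.36  0.41] rot [ 0.37 -0.07  0.55]
```

>>> servo_tool(motion="1 0 -0.3 0.2 0 0 0; 1 0 -0.3 0.2 0 0 0; 0.5 0 -0.3 0.2 0 0 0; 0.5 0 -0.3 0.2 0 0 0; 0.5 0 -0.3 0.2 0 0 0; 0.5 0 -0.3 0.2 0 0 0; 0.5 0 -0.3 0.2 0 0 0; 0.5 0 -0.3 0.2 0 0 0", force=45)

```text
time_s: 11.22
tool_pos: [518.3, 118.2, 40.2]
ee_rot: [179.7, -0.1, 77.7]
ft_force: [2.4, -1.2, 7.3]
gripper_width: 0.698
grasp_force: 50.3
```

>>> servo_tool(motion="0.5 0 0 -0.6 0 0 0; 0.5 0 0 -0.6 0 0 -7; 0.5 0 0 -0.6 0 0 -14; 0.5 0 0 -0.6 0 0 -21; 0.5 0 0 -0.6 0 0 -28; 0.5 0 0 -0.6 0 0 -35; 0.5 0 0 -0.6 0 0 -42; 0.5 0 0 -0.6 0 0 -49")

```text
time_s: 11.88
tool_pos: [514.2, 118.0, 43.0]
ee_rot: [-179.8, -0.1, 127.0]
ft_force: [0.4, -0.2, -3.5]
gripper_width: 0.698
grasp_force: 49.5
```

```bash
python3 -c "
from h import *
go(N-148*SX+[0,0,43],167.3,0)"
```

```text
pos [514.19 118.02  43.  ] rpy [-179.83   -0.12  127.01] t 11.8833 F [ 0.44 -0.25 -3.5 ] j [  4.35  12.27 109.95   0.01  57.98 -32.66]
shift [ 0.2  -0.17  0.  ] rot [ -0.12  -0.17 -40.29]
```

>>> servo_tool(motion="0.5 0.2 -0.2 0 0 0 -7; 0.5 0.2 -0.2 0 0 0 -14; 0.5 0.2 -0.2 0 0 0 -21; 0.5 0.2 -0.2 0 0 0 -28; 0.5 0.2 -0.2 0 0 0 -35; 0.5 0.2 -0.2 0 0 0 -40.3; 0.5 0.2 -0.2 0.4 0 0 -40.3; 0.5 0.2 -0.2 0.5 0 0 -40.3")

```text
time_s: 12.55
tool_pos: [512.6, 118.5, 40.0]
ee_rot: [-180.0, -0.1, 166.8]
ft_force: [-8.9, 0.0, 21.5]
gripper_width: 0.695
grasp_force: 52.3
```

>>> servo_tool(motion="0.5 0 0 0 0 0 0; 1 0 0 0 0 0 0; 1 0 0 0 0 0 0; 1 0 0 0 0 0 0; 1 0 0 0 0 0 0; 1 0 0 0 0 0 0")

```text
time_s: 13.05
tool_pos: [512.4, 118.4, 38.1]
ee_rot: [-180.0, -0.1, 166.9]
ft_force: [-0.5, -0.6, 0.5]
gripper_width: 1.003
grasp_force: 0.0
```

```bash
python3 -c "
from h import *
L=np.radians(40)
g=N-148*SX-12*SX+[0,0,58]; z=SX*np.sin(L)+[0,0,-np.cos(L)]
go(g+19*z,167.3,40)"
```

```text
pos [512.35 118.44  38.09] rpy [-179.97   -0.1   166.91] t 13.05 F [-0.48 -0.58  0.49] j [  4.42  12.46 110.38   0.01  57.27 -72.5 ]
shift [ 0.05 -0.01 -0.54] rot [ -0.16 -40.1   -0.36]
```

>>> servo_tool(motion="1 0 0 -0.6 0 -7 0; 1 0 0 -0.6 0 -14 0; 1 0 0 -0.6 0 -21 0; 1 0 0 -0.6 0 -28 0; 1 0 0 -0.6 0 -35 0; 1 0 0 -0.6 0 -40 0; 1 0 0 -0.6 0 -40 0; 1 0 0 -0.6 0 -40 0")

```text
time_s: 13.72
tool_pos: [512.3, 118.6, 44.3]
ee_rot: [180.0, 40.0, 166.9]
ft_force: [1.9, -0.6, 0.4]
gripper_width: 1.003
grasp_force: 0.0
```

>>> servo_tool(motion="0.5 0 0 0 0 0 0; 0.5 0 0 0 0 0 0; 0.5 0 0 0 0 0 0; 0.5 0 0 0 0 0 0; 0.5 0 0 0 0 0 0; 0.5 0 0 0 0 0 0; 0.5 -0.3 0 -0.3 0 0 0; 0.5 -0.3 0 -0.3 0 0 0", force=60)

```text
time_s: 14.38
tool_pos: [513.3, 118.0, 48.8]
ee_rot: [-179.9, 39.8, 166.9]
ft_force: [0.1, 0.7, -1.8]
gripper_width: 0.695
grasp_force: 67.1
```

```bash
python3 -c "
from h import *
from cell import imaging,readout
o=readout.get_obs();print(stn(o['tool_pos']),o['joint_pos'])
w=imaging.grab_frame('wrist')[:,:,::-1];t=imaging.grab_frame('top')[190:260,260:340,::-1]
cv2.imwrite('pics/w6.png',np.hstack([w[100:320,120:520],cv2.resize(t,(251,220),interpolation=2)]))"
```

```text
[-146.27   -0.17   48.84] [ 15.59  -2.84 136.65 -61.79  20.47  -7.01]
```

View pics/w6.png

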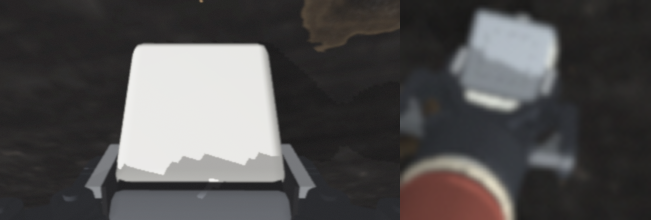

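>>> servo_tool(motion="0.5 -1.53 0 1.29 0 0 0; 0.5 -3.06 0 2.57 0 0 0; 0.5 -4.6 0 3.86 0 0 0; 0.5 -6.13 0 5.14 0 0 0; 0.5 -6.9 0 5.79 0 0 0; 0.5 -6.9 0 5.79 0 0 0; 0.5 -6.9 0 5.79 0 0 0")

```text
time_s: 15.07
tool_pos: [600.2, 97.4, 47.6]
ee_rot: [-179.9, 39.8, 166.9]
ft_force: [-1.0, 0.1, -3.4]
gripper_width: 0.695
grasp_force: 67.1
```

>>> servo_tool(motion="0.5 -0.3 0 0.26 0 0 0; 0.5 -0.6 0 0.51 0 0 0; 0.5 -0.9 0 0.76 0 0 0; 0.5 -1.2 0 1.0 0 0 0; 0.5 -1.45 0 1.22 0 0 0; 0.5 -1.7 0 1.43 0 0 0; 0.5 -1.7 0 1.43 0 0 0; 0.5 -1.7 0 1.43 0 0 0")

```text
time_s: 15.73
tool_pos: [622.5, 92.7, 48.2]
ee_rot: [-179.9, 39.8, 167.0]
ft_force: [-0.5, 0.3, -2.7]
gripper_width: 0.696
grasp_force: 67.4
```

```bash
python3 -c "
from h import *
from cell import imaging,readout
o=readout.get_obs();print(stn(o['tool_pos']),o['ft_force'],o['joint_pos'])"
```

```text
[-34.16  -0.86  48.18] [-0.51  0.34 -2.74] [  8.5    9.32 123.82 -57.07  16.36 -17.16]
```

>>> servo_tool(motion="0.5 -0.15 0 0.13 0 0 0; 0.5 -0.31 0 0.26 0 0 0; 0.5 -0.46 0 0.39 0 0 0; 0.5 -0.46 0 0.39 0 0 0; 0.5 -0.46 0 0.39 0 0 0")

```text
time_s: 16.15
tool_pos: [624.4, 92.2, 46.4]
ee_rot: [-179.8, 39.6, 167.1]
ft_force: [-36.4, 7.9, 22.8]
gripper_width: 0.695
grasp_force: 72.5
```

```bash
python3 -c "
from h import *
from cell import imaging,readout
o=readout.get_obs();print(stn(o['tool_pos']),o['ft_force'],o['wrist_torque'])"
```

```text
[-32.2   -0.88  46.39] [-36.45   7.89  22.82] [ 0.48  2.88 -0.09]
```

>>> servo_tool(motion="0.5 0.4 0 -0.34 0 0 0; 0.5 1.53 0 -1.29 0 0 0; 0.5 3.4 0 -2.86 0 0 0; 0.5 5.4 0 -4.5 0 0 0; 0.5 7.3 0 -6.1 0 0 0; 0.5 9 0 -7.56 0 0 0; 0.5 9 0 -7.56 0 0 0; 0.5 9.2 0 -7.3 0 0 0")

```text
time_s: 16.82
tool_pos: [513.6, 118.6, 45.9]
ee_rot: [-180.0, 39.9, 167.0]
ft_force: [0.5, 0.8, -3.8]
gripper_width: 0.697
grasp_force: 67.3
```

>>> servo_tool(motion="0.5 0.25 0 0.3 0 0 0; 0.5 0.25 0 0.3 0 0 0; 0.5 0.25 0 0.3 0 0 0; 1 0.25 0 0.3 0 0 0; 1 0.25 0 0.3 0 0 0; 1 0.25 0 0.3 0 0 0; 1 0.25 0 0.3 0 0 0; 1 0.25 0 0.3 0 0 0")

```text
time_s: 17.48
tool_pos: [514.3, 117.8, 41.5]
ee_rot: [-179.9, 39.9, 166.9]
ft_force: [-0.3, -0.1, -0.1]
gripper_width: 0.997
grasp_force: 0.0
```

>>> servo_tool(motion="1 -2.2 0 -2.7 0 0 0; 1 -4.5 0 -5.4 0 0 0; 1 -4.5 0 -5.4 0 7 0; 1 -4.5 0 -5.4 0 14 0; 1 -4.5 0 -5.4 0 21 0; 1 -4.5 0 -5.4 0 28 0; 1 -4.5 0 -5.4 0 35 0; 1 -4.5 0 -5.4 0 40 0")

```text
time_s: 18.15
tool_pos: [514.7, 118.4, 113.3]
ee_rot: [179.9, 2.7, 166.9]
ft_force: [0.4, -0.3, 0.4]
gripper_width: 1.005
grasp_force: 0.0
```

```bash
python3 -c "
from h import *
from cell import readout
o=readout.get_obs();p=o['tool_pos'];print(stn(p))
go([p[0],p[1],112],77.3,0)"
```

```text
[-144.92    0.51  113.3 ]
pos [514.73 118.36 113.3 ] rpy [179.93   2.74 166.95] t 18.15 F [ 0.39 -0.29  0.41] j [  4.89   4.31 110.18  -0.87  62.88 -71.68]
shift [ 0.01 -0.    0.13] rot [ 2.2   2.1  89.63]
```

>>> servo_tool(motion="1 0 0 -3 0 2 7; 1 0 0 -4 1 2 14; 1 0 0 -4 1 2 21; 1 0 0 -4 1 2 28; 1 0 0 -4 1 2 35; 1 0 0 -4 1 2 42; 1 0 0 -4 1 2 49; 1 0 0 -4 1 2 56")

```text
time_s: 18.82
tool_pos: [511.9, 118.3, 151.3]
ee_rot: [179.4, 0.5, 110.5]
ft_force: [0.6, 0.3, -0.2]
gripper_width: 1.0
grasp_force: 0.0
```

>>> servo_tool(motion="1 0 0 0 0 0 7; 1 0 0 0 0 0 14; 1 0 0 0 0 0 21; 1 0 0 0 0 0 28; 1 0 0 0 0 0 33; 1 0 0 0 0 0 33; 1 0 0 0 0 0 33")

```text
time_s: 19.4
tool_pos: [511.9, 118.4, 151.4]
ee_rot: [179.2, 0.0, 78.0]
ft_force: [-0.5, 0.4, 0.1]
gripper_width: 1.0
grasp_force: 0.0
```

```bash
python3 -c "
from h import *
from cell import imaging,readout
o=readout.get_obs();print(stn(o['tool_pos']),o['ee_rot'],o['tool_pos'])
i=imaging.camera_info('wrist'); g=cv2.cvtColor(imaging.grab_frame('wrist'),cv2.COLOR_RGB2GRAY)
C=N-143*SX
P=lambda x,y,z:proj(i,C+SX*x+SY*y+np.array([0,0,z]))
for q in((30,30,80),(30,-30,80),(-30,30,80),(30,0,20),(32,0,20),(42,0,20),(30,30,20),(0,32,20),(0,42,20)):print(q,P(*q))
u,v=P(37,0,20).astype(int); print(u,v); print(g[v-16:v+17:2,u-30:u+31:3])
u,v=P(0,36,20).astype(int); print(u,v); print(g[v-26:v+27:3,u-30:u+31:3])
"
```

```text
[-147.73   -0.12  151.39] [179.23   0.04  78.05] [511.85 118.36 151.39]
(30, 30, 80) [375.17 162.21]
(30, -30, 80) [370.04 253.14]
(-30, 30, 80) [276.07 161.11]
(30, 0, 20) [360.75 186.09]
(32, 0, 20) [363.27 186.11]
(42, 0, 20) [375.88 186.24]
(30, 30, 20) [362.5 148.2]
(0, 32, 20) [323.51 145.13]
(0, 42, 20) [323.72 131.92]
369 186
[[234 233 233 233 233 233 233 233 233 232 229 196  82  47  48  50  50  52
   53  55  54]
 [234 233 233 233 233 233 233 233 233 232 228 195  75  49  50  51  50  51
   51  54  53]
 [233 233 233 233 233 233 233 233 233 233 228 192  71  50  51  50  50  51
   51  52  51]
 [233 233 233 233 233 233 233 233 233 233 227 189  66  48  48  49  49  50
   50  51  58]
 [233 233 233 233 233 233 233 233 233 233 226 188  63  47  48  48  50  50
   50  51  60]
 [229 231 232 232 233 233 233 233 233 233 226 183  58  46  45  47  48  49
   50  59  59]
 [194 197 197 195 196 227 233 233 233 233 225 181  56  47  46  47  47  51
   56  60  59]
 [231 230 230 229 228 225 233 233 233 233 224 178  56  45  47  46  48  55
   60  59  59]
 [233 232 232 232 231 224 232 233 233 233 223 175  5
[... 1660 characters left out ...]
0 100  89  82  69  51  66  98 107  99  84  51  48  56  59  60
   58  53  51]
 [215 215 215 215 215 215 159  56  67 101 116 117 110  63  57 199 215 215
  213 208 208]
 [216 216 216 216 216 216 216 213 202 199 198 199 199 199 206 215 215 215
  215 215 215]
 [216 216 216 217 217 217 216 217 216 217 216 217 217 217 216 216 217 216
  217 217 217]
 [221 220 220 220 220 220 219 219 219 218 218 219 218 217 218 218 218 218
  218 217 217]
 [160 159 159 158 168 168 168 167 167 180 180 180 179 179 193 194 194 193
  193 210 211]
 [165 164 164 162 162 161 160 160 160 158 158 157 157 157 156 156 155 154
  154 154 153]
 [213 212 212 210 210 209 209 206 207 206 206 204 203 201 201 200 199 198
  198 197 196]]
```

>>> servo_tool(motion="1 0 0 -4 0 0 0; 1 0 0 -8 0 0 0; 1 0 3 -10 0 0 0; 1 0 6 -10 0 0 0; 1 0 8 -10 0 0 0; 1 0 8 -10 0 0 0; 1 0 8 -10 0 0 0")

```text
time_s: 20.03
tool_pos: [588.9, 101.7, 252.0]
ee_rot: [179.3, 0.1, 78.0]
ft_force: [-1.1, -0.4, -0.8]
gripper_width: 0.998
grasp_force: 0.0
```

```bash
python3 -c "
from h import *
from cell import imaging,readout
o=readout.get_obs();print(stn(o['tool_pos']),o['ee_rot'],o['tool_pos'])
i=imaging.camera_info('wrist'); g=cv2.cvtColor(imaging.grab_frame('wrist'),cv2.COLOR_RGB2GRAY)
C=N-143*SX
P=lambda x,y,z:proj(i,C+SX*x+SY*y+np.array([0,0,z]))
for q in((30,30,80),(30,-30,80),(30,0,0),(30,0,20),(32,0,20),(42,0,20)):print(q,P(*q))
u,v=P(32,0,20).astype(int); print(u,v,'cols',u-20,u+20); print(g[v-16:v+17:2,u-20:u+21:2])
"
```

```text
[-68.91   0.55 251.96] [179.29   0.05  77.95] [588.9  101.69 251.96]
(30, 30, 80) [266.74 141.44]
(30, -30, 80) [268.6  206.89]
(30, 0, 0) [276.93 159.63]
(30, 0, 20) [274.98 162.88]
(32, 0, 20) [276.87 162.9 ]
(42, 0, 20) [286.31 162.99]
276 162 cols 256 296
[[205 205 205 204 186 154 151 204 202 201 168  63  45  46  48  51  50  46
   45  43  43]
 [206 206 206 205 188 154 151 204 202 201 167  63  44  43  46  49  47  43
   41  40  42]
 [206 206 206 205 188 155 152 205 202 201 166  61  41  43  44  43  41  39
   38  38  41]
 [206 206 206 205 190 156 153 204 202 198 156  58  40  43  42  40  36  38
   40  40  41]
 [207 206 207 206 190 157 152 203 202 184  82  42  39  42  41  38  38  39
   40  41  42]
 [207 207 207 206 191 158 147 196 202 168  63  40  41  41  40  39  40  38
   41  40  41]
 [207 207 207 206 191 159 147 198 202 156  80  64  42  40  40  38  38  38
   39  39  39]
 [207 207 207 207 193 160 148 198 202 153 114  85  41  40  41  40  38  35
   37  38  40]
 [206 207 207 207 193 160 149 199 201 155 121  87  41  41  40  39  38  36
   38  38  39]
 [206 206 206 208 195 161 149 199 202 153 118  87  40  40  41  40  40  37
   38  39  39]
 [206 206 206 206 195 162 145 194 202 153  99  79  39  39  41  39  40  38
   38  40  42]
 [207 206 206 206 195 163 145 193 202 157  67  49  39  39  39  40  39  39
   40  39  47]
 [207 207 207 207 195 164 146 193 202 173  65  40  40  39  38  39  38  40
   45  48  48]
 [208 207 207 207 196 165 145 194 203 195 141  58  42  40  39  38  41  44
   48  48  49]
 [207 207 208 207 196 165 147 195 202 202 189  78  40  41  40  40  45  47
   48  48  47]
 [208 207 207 208 198 166 148 196 203 202 189  79  40  41  41  46  48  49
   48  47  46]
 [206 207 208 207 198 167 147 196 203 202 189  79  39  41  44  46  47  48
   49  49  48]]
```

```bash
python3 -c "
from cell import job
print(job.hand_in())"
```

```text
the job is handed in; nothing more can be done
None
```

I pushed both plungers home on the nose, B then A. The last camera checks showed neither standing out beyond about 2 mm. The safe stands released about 143 mm in front of the nose with the arm clear, handed in at about 20 s; hand-in returned no verdict.

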